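Fill the empty pockets of the gas detector crate

ROBOT

A 6-joint arm with a two-finger parallel gripper is mounted at the origin on the work surface. World frame = base frame: x ahead of the robot, y to its left, z up, the work surface at z = 0. Lengths are in mm, angles in degrees, forces in N, time in s.
With the tool pointing down it reaches from about 350 to 975 mm from the base axis. Payload 7.1 kg.
Tool frame: the origin (TCP) lies at the very end of the fingers, on their centre line; the grasp point (between the pads) lies 19 mm behind it; z points along the fingers, y is the line along which they close (so a half turn about z gives the same grasp; the last joint's range is limited). The gripper opens to 88 mm and grips with 3 to 60 N. Pads are 20 mm wide; open, the fingers measure 115 mm over their backs; the gripper's body (75 mm by 178 mm) begins 61 mm behind the grasp point.
Start: joints at [69.213, 24.242, 93.386, -0, 62.372, -1.089], TCP at [210.635, 588.419, 192.475] pointing down, gripper open.
Joint ranges: [-172.04, 172.04], [-51.8, 120.97], [4.93, 147.93], [-75.15, 255.16], [6.16, 154.13], [-145.62, 145.62]. Speed limits (degrees/s): [136.94, 136.94, 172.46, 180, 180, 180].

INTERFACE

Orientations are given as [roll, pitch, yaw] about the fixed x, y, z axes, in that order (R = Rz(yaw) Ry(pitch) Rx(roll)).
In Python, from station import robot gives the robot as it stands.
- The arm moves only by the tool play_rows, never from a script. Its argument "plan" is a list of rows, each a list of 3 entries, a list of its own where there are three numbers: the shift along the tool's x, y, z normalised to -1 to 1, where 1 is 0.25 m, then the turn, a rotation vector about the tool's x, y, z normalised to -1 to 1, where 1 is 120 degrees, then the closure in counts, from 0 (fully open) to 255 (shut). A call has exactly 10 rows; each row shifts and turns the commanded pose from where the row before left it, along the tool's axes as they then stand; what a row does not reach is not made up. A row lasts 1/8 s, in which the tool goes at most 62.5 mm and 10.7 degrees, less where a joint would pass 70% of its speed; a pose out of reach is approached as far as the arm can. A call with a number of a shift or a turn outside -1 to 1 is refused whole. A call with a gripper value outside its range is refused whole. The fingers move at their own pace and stop on an object; "squeeze" is the grip in N (left out, the last holds). Time passes only in rows, so rows that do not move let the fingers close, or fill a call up. It gives the time, the measured TCP pose, the force, the opening and the grip force at its end, in the units of the state.
- robot.observe(): the state, without advancing time (a new reading comes with each control period).
- robot.camera(name): name is "scene" or "top"; returns the picture (480x640x3 uint8, red, green, blue); there is no depth.
- robot.calibration(name): a dict with "fx", "fy", "cx", "cy" (pixels), "R" (3x3) and "t" (3): a world point X has camera coordinates R X + t. Camera axes: x right, y down, z forward; pixel columns grow to the right and rows downward; lengths in mm; the calibration is good to about 2 mm. A picture is of the moment at which its call begins. calibration takes no time and is no camera call.
- robot.close_job(): hands the job in; it is judged then, once.
Trained networks look in the newest picture that a camera, given by its name, has taken for a name from the list of things; names that differ only in an ending like _2 or _b are one class to them, and where a whole thing is asked for, a point or a joint stands for the part that bears it (a point fixed in the world has none). Each returns a list of dicts, best first, with "score" (0 to 1); they miss things now and then, are a little off and sometimes report something else, mostly with a low value. They report only what shows in the picture. A call takes as long as a camera call. They do not tell look-alikes from the thing itself.
- robot.look_for(target, camera): "location" ([column, row] in pixels, amid what is visible of it).
- robot.cut_out(target, camera): "region" (480x640 bool, what is visible of it) and "location" ([column, row] in pixels, amid what is visible of it).
- robot.pinpoint(target, camera): "location" ([column, row] in pixels: a listed point, or the origin of a listed thing).
The state is a dict: "time_s": time; "q": joint angles; "joint_vel": joint speeds; "tau": joint torques, N m; "tool_pos": TCP position; "tcp_rot": TCP orientation; "ft_force": force on the tool from outside, world axes, zero at the start; "torque": the same for the moment, N m; "grip_width": finger opening in mm; "grip_force": force on a finger pad.
Only numpy, scipy, OpenCV 4.12 (cv2) and the standard library are available. Lean on these libraries where they do the work, as an engineer would, in place of code of your own. Each camera call takes 0.05 s, during which the arm holds its last target. There are 200 camera calls.

TASK

Two portable gas detectors are still standing on the desk beside the covered crate. Find the two empty pockets in the crate and stand one detector upright in each, lowered until it rests on the pocket floor rather than dropped in from above, then let go.

Things in the scene. Friction and masses are not known exactly. Their poses are not given: they have to be found in the camera images.
- det_a_center (a point): Portable gas detector standing on the desk: dark upright box, 40 mm thick (its x), 62 wide (its y), 112 tall (its z, up), 0.2 to 0.35 kg, grey front panel with small screen, steel clip behind. This point is its centre, half-way up (56 mm above its base). Grip it across the 40 mm, in its upper half.
- det_b_center (a point): Second detector, the same in shape and size, also standing on the desk; this point is its centre, half-way up, same axes. Either way round is right in a pocket. The third instrument on the desk, 68 x 84 x 100 mm with a metal stub on top, is a pumped sampler and does not go in the crate.
- pocket_a (a point): An empty pocket: centre of the black pad on its floor, 11 mm above the desk, z up. Opening 56 mm along this x, 78 mm along this y; a detector stands on the pad with its x along this x, either way round. The crate's aluminium cover plate, top 35 mm above this point, has 3 pockets along x (pitch 100 mm) by 2 along y (pitch 90 mm).
- pocket_b (a point): The other empty pocket, same size, axes and point as the first. The crate (46 mm high, 324 mm along x, 200 mm along y) is fixed to the desk. Its other four pockets hold detectors of the same kind, whose tops stand 120 mm above the desk; leave room for the fingers beside them (about 60 mm between neighbours along x).
Not all that is in view belongs to the job. Leave any green or pink look-alike of the part that bears det_b_center alone.

How it is judged:
By the outcome, as a careful person would: the job done as asked, in the order asked, and still so for the second after the job is handed in, with the robot touching nothing.
It also fails if it takes over 67 s, if anything falls off the work surface, if the arm or the gripper's body presses on something with over 40 N, if the wrist force passes 120 N, or if a joint passes its speed limit or range.

## Working session

There is one attempt and no reset: what is moved stays moved. The work goes in short steps, Python scripts to look and compute and a tool call to move; the robot and the scene stay as the last step left them, time stands still between calls to the robot, and variables do not carry over. Pictures are saved under pics/ and viewed, at most 10 in all, crops included, and the job is handed in when it is done.

Besides the shell and the picture viewer there is one more tool, called as name([rows], argument=value, ...), one row to a line, values as JSON. play_rows: Moves the arm, as the interface text tells. Its arguments: {"type":"object","properties":{"plan":{"type":"array","items":{"type":"array"}},"squeeze":{"type":"number"}},"required":["plan"]}

```bash
ls; mkdir -p pics; python3 - <<'E'
from station import robot
import cv2,json
for c in("scene","top"):
    im=robot.camera(c); cv2.imwrite(f"pics/{c}0.png",im[:,:,::-1])
    k=robot.calibration(c); print(c,{a:(b.tolist() if hasattr(b,'tolist') else b) for a,b in k.items()})
    for n in("det_a_center","pocket_a"):
        print(n,[( [round(float(v)) for v in d["location"]],round(float(d["score"]),2)) for d in robot.pinpoint(n,c)])
print(robot.observe())
E
```

```text
pics
scene {'fx': 442.7832101324873, 'fy': 442.7832101324873, 'cx': 319.6307608837378, 'cy': 229.87792545204738, 'R': [[-0.3451646597413099, 0.9384390619795484, -0.013909874787752782], [0.8207231100577468, 0.29461223607577425, -0.4895071061502294], [-0.4552745702131905, -0.18037670943161557, -0.8718883577682505]], 't': [216.52462557566466, -383.1349176384122, 1114.4172828701803]}
det_a_center [([210, 273], 0.97)]
pocket_a [([426, 289], 0.88), ([445, 250], 0.85)]
top {'fx': 622.6790314865325, 'fy': 622.6790314865325, 'cx': 321.49684674755287, 'cy': 235.8517357777824, 'R': [[-0.0077386678376598385, -0.999864019409542, -0.014562132752218614], [-0.9970008671145261, 0.008836259100162652, -0.076884273411395], [0.07700249342054913, 0.013923477127128225, -0.9969336752220324]], 't': [-38.513691866416146, 508.59740956257747, 1122.359434507654]}
det_a_center [([412, 149], 0.88)]
pocket_a [([194, 268], 0.9), ([201, 222], 0.66)]
{'time_s': 0.3, 'q': array([ 6.92115839e+01,  2.42570741e+01,  9.33969867e+01,  1.24796942e-03,
        6.23710708e+01, -1.08890962e+00]), 'joint_vel': array([-0.0048017 , -0.04006315, -0.04804806,  0.05113961,  0.06056132,
       -0.03806423]), 'tau': array([-2.14580637e-04, -5.44065893e+01, -2.73541707e+01,  6.43652072e-02,
        2.05009215e-02, -1.07116139e-04]), 'tool_pos': array([210.59571395, 588.28231167, 192.23620657]), 'tcp_rot': array([-1.79974894e+02, -1.58280894e-03,  1.60299914e+02]), 'ft_force': array([-0.70973634,  0.20985805, -0.67133905]), 'torque': array([-0.00125836,  0.02005188, -0.04077002]), 'grip_force': 0.0, 'grip_width': 87.44367541161768}
```

View pics/scene0.png

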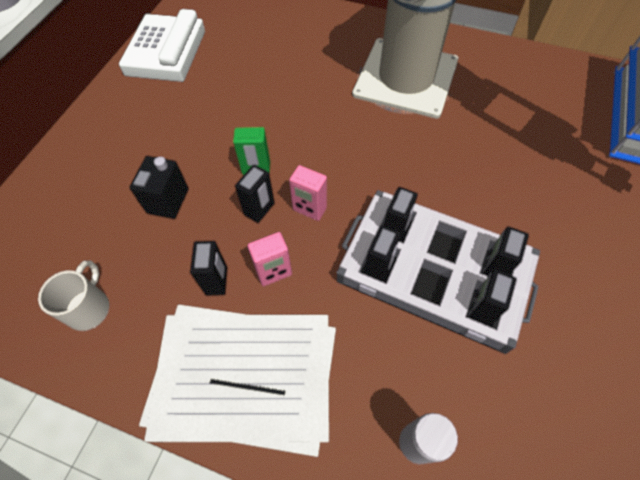

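View pics/top0.png

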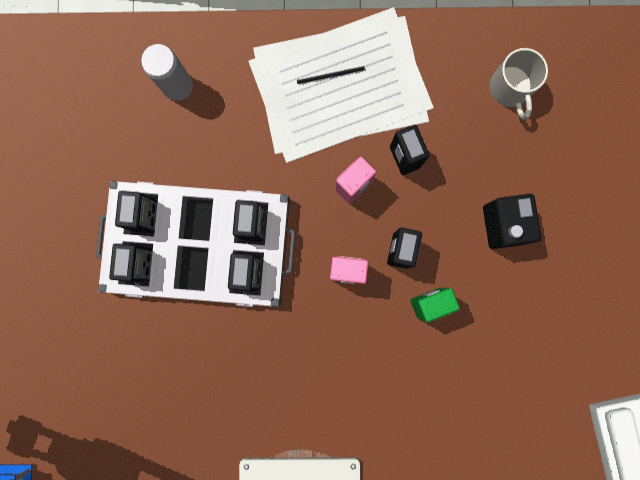

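Candidates for a desk detector:

| Item | Scene pixel | Top pixel | Verdict |
|---|---|---|---|
| Black | (210,268) | (410,150) | detector |
| Black | (256,193) | (405,247) | detector |
| Pink | (309,193), (270,260) | (349,270), (356,178) | leave |
| Green | (253,150) | (436,305) | leave |
| Sampler with stub | (160,187) | (513,222) | leave |
| Four detectors in the crate | | | leave |

I choose the two black ones. The empty pockets are at top (197,219) and (192,268). Next I measure the poses and make a close crop.

```bash
cat > h.py <<'E'
from station import robot
import numpy as np,cv2
from scipy.optimize import minimize,least_squares
K={c:robot.calibration(c) for c in("scene","top")}
def proj(c,X):
    k=K[c];p=np.atleast_2d(X)@np.array(k["R"]).T+np.array(k["t"])
    return np.c_[k["fx"]*p[:,0]/p[:,2]+k["cx"],k["fy"]*p[:,1]/p[:,2]+k["cy"]]
def back(c,uv,z):
    k=K[c];R=np.array(k["R"]);C=-R.T@np.array(k["t"])
    d=R.T@np.array([(uv[0]-k["cx"])/k["fx"],(uv[1]-k["cy"])/k["fy"],1]);return C+d*(z-C[2])/d[2]
def rot(a): a=np.radians(a);return np.array([[np.cos(a),-np.sin(a)],[np.sin(a),np.cos(a)]])
def box(x,y,yaw,dx=40,dy=62,z0=0,z1=112):
    P=np.array([[sx*dx/2,sy*dy/2] for sx,sy in((1,1),(1,-1),(-1,-1),(-1,1))])@rot(yaw).T+[x,y]
    return np.vstack([np.c_[P,[z]*4] for z in(z0,z1)])
def hullmask(c,pts):
    m=np.zeros((480,640),np.uint8);h=cv2.convexHull(proj(c,pts).astype(np.float32))
    cv2.fillConvexPoly(m,np.round(h*16).astype(np.int32),1,shift=4);return m>0
def fit(masks,x0,z0=0):
    def f(p):
        s=0
        for c,m in masks.items():
            h=hullmask(c,box(*p,z0=z0,z1=z0+112)); s+=1-(h&m).sum()/(h|m).sum()
        return s
    best=None
    for a in range(0,180,15):
        r=minimize(f,[*x0,a],method="Nelder-Mead",options=dict(initial_simplex=[[*x0,a],[x0[0]+8,x0[1],a],[x0[0],x0[1]+8,a],[*x0,a+10]]))
        if best is None or r.fun<best.fun:best=r
    return best
E
cat > m1.py <<'E'
from h import *
I={c:robot.camera(c) for c in K}
R={c:robot.cut_out("det_b_center",c) for c in K}
for c in K: print(c,[([round(float(v)) for v in d["location"]],round(float(d["score"]),2),int(d["region"].sum())) for d in R[c]])
np.savez("masks.npz",**{f"{c}{i}":d["region"] for c in K for i,d in enumerate(R[c])})
# pockets
for n,(s,t) in {"pA":((447,240),(197,219)),"pB":((433,283),(192,268))}.items():
    print(n,back("scene",s,11).round(),back("top",t,11).round())
for c in K:
  for d in robot.pinpoint("pocket_a",c): print(c,d["location"],round(d["score"],2),back(c,d["location"],11).round(1))
# plate in top
im=I["top"].astype(int);w=((im.min(2)>170)).astype(np.uint8);w[:170]=0;w[320:]=0;w[:,310:]=0
w=cv2.morphologyEx(w,cv2.MORPH_OPEN,np.ones((3,3)))
h=cv2.convexHull(cv2.findNonZero(w));q=cv2.approxPolyDP(h,8,True)[:,0]
print("quad",[(p.tolist(),back("top",p,46).round().tolist()) for p in q]); wp=np.array([back("top",p,46)[:2] for p in h[:,0]],np.float32)
print(cv2.minAreaRect(wp))
a=cv2.resize(I["top"][115:325,325:455],None,fx=2.8,fy=2.8);b=cv2.resize(I["scene"][110:320,170:340],None,fx=2.8,fy=2.8)[:a.shape[0]]
cv2.imwrite("pics/crop1.png",np.hstack([a,b])[:600,:800,::-1])
E
python3 m1.py
```

```text
scene [([256, 194], 0.96, 1627), ([272, 257], 0.85, 1589), ([308, 191], 0.84, 1560), ([252, 148], 0.76, 1368)]
top [([435, 302], 0.91, 1224), ([349, 272], 0.87, 897), ([406, 247], 0.67, 1115), ([357, 181], 0.65, 1153)]
pA [428. 195.  11.] [542. 188.  11.]
pB [527. 190.  11.] [452. 197.  11.]
scene [427.7, 288.0] 0.78 [539.9 182.8  11. ]
scene [442.6, 250.5] 0.63 [453.5 191.9  11. ]
top [193.9, 267.4] 0.83 [452.6 193.3  11. ]
top [202.7, 219.6] 0.73 [541.1 177.6  11. ]
quad [([286, 203], [566.0, 20.0, 46.0]), ([270, 304], [386.0, 49.0, 46.0]), ([129, 295], [403.0, 301.0, 46.0]), ([99, 283], [425.0, 356.0, 46.0]), ([118, 182], [607.0, 325.0, 46.0]), ([261, 191], [588.0, 65.0, 46.0])]
((496.1966857910156, 187.60462951660156), (323.7021789550781, 205.38795471191406), 84.85903930664062)
```

View pics/crop1.png

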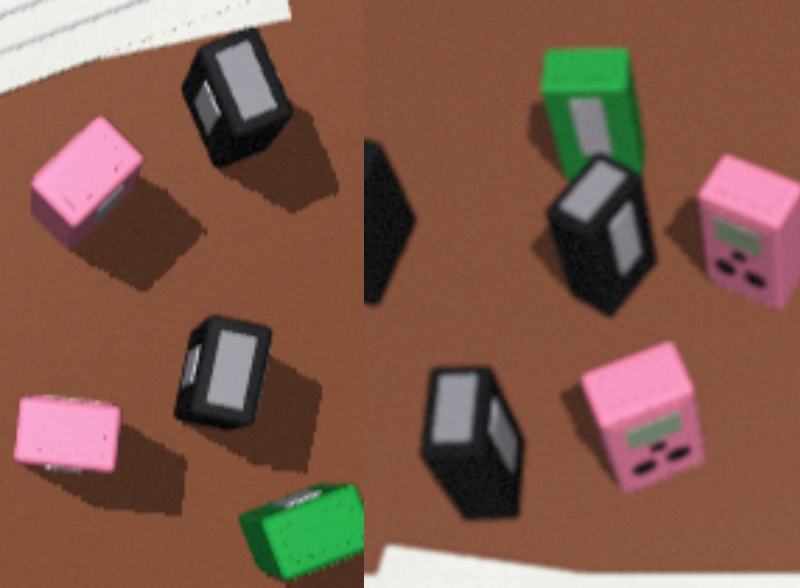

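Crop: the black pair at left (235,95) and (225,370) are the described dark boxes with grey panel, and are clear of the pink and green ones. Now I fit the box poses and the pocket openings.

```bash
cat > m2.py <<'E'
from h import *
I={c:robot.camera(c).astype(int) for c in K}
def comp(c,uv,m):
    n,l=cv2.connectedComponents(m.astype(np.uint8)); y,x=uv[1],uv[0]; v=l[y-3:y+4,x-3:x+4]; v=v[v>0]
    return (l==np.bincount(v).argmax()) if v.size else None
N={c:((I[c][:,:,0]-I[c][:,:,2])<26)&(I[c].max(2)<185) for c in K}
for n,(s,t) in {"far":((207,280),(420,150)),"near":((254,200),(410,250))}.items():
    M={}
    for c,uv in(("scene",s),("top",t)):
        m=comp(c,uv,N[c]); m=cv2.morphologyEx(m.astype(np.uint8),cv2.MORPH_CLOSE,np.ones((9,9)))
        m=cv2.morphologyEx(m,cv2.MORPH_OPEN,np.ones((5,5)))>0; M[c]=m
    print(n,[int(m.sum()) for m in M.values()])
    x0=back("top",np.argwhere(M["top"]).mean(0)[::-1],60)[:2]
    r=fit(M,x0);print(" both",r.x.round(1),round(r.fun,3))
    for c in M: q=fit({c:M[c]},r.x[:2]);print(" ",c,q.x.round(1),round(q.fun,3))
# pockets
from functools import partial
D={}
for c,seeds in(("top",((197,219),(192,268))),("scene",((447,235),(433,283)))):
    D[c]=np.zeros((480,640),bool)
    for s in seeds:
        m=I[c].max(2)<125
        D[c]|=comp(c,s,m)
    print(c,int(D[c].sum()))
def f(p,cs):
    s=0
    for c in cs:
        h=np.zeros((480,640),bool)
        for k in(-45,45):
            xy=rot(p[2])@[0,k]+p[:2]; h|=hullmask(c,box(*xy,p[2],56,78,46,46))
        s+=1-(h&D[c]).sum()/(h|D[c]).sum()
    return s
for cs in(("top",),("scene",),("top","scene")):
    b=min((minimize(f,[496,188,a],args=(cs,),method="Nelder-Mead",options=dict(initial_simplex=[[496,188,a],[502,188,a],[496,194,a],[496,188,a+4]])) for a in(80,84,88)),key=lambda r:r.fun)
    print("crate",cs,b.x.round(1),round(b.fun,3),[(rot(b.x[2])@[0,k]+b.x[:2]).round(1).tolist() for k in(-45,45)])
E
python3 m2.py
```

```text
far [1529, 1303]
 both [ 657.3 -200.6  121.8] 0.261
  scene [ 656.8 -201.1  122.7] 0.13
  top [ 657.7 -199.8  106.6] 0.108
near [2837, 1077]
 both [ 479.9 -187.7   80.3] 0.578
  scene [ 473.2 -193.6   91.9] 0.426
  top [ 481.1 -188.    75.3] 0.098
top 2619
scene 2157
crate ('top',) [496.4 187.8  84.6] 0.078 [[541.2, 183.5], [451.6, 192.0]]
crate ('scene',) [494.5 186.1  84.9] 0.121 [[539.3, 182.1], [449.7, 190.0]]
crate ('top', 'scene') [496.3 186.8  85.2] 0.206 [[541.1, 183.1], [451.4, 190.6]]
```

```bash
cat > m3.py <<'E'
from h import *
I={c:robot.camera(c).astype(int) for c in K}
lim={"scene":235,"top":190}
N={c:(abs(I[c][:,:,0]-I[c][:,:,2])<26)&(abs(I[c][:,:,0]-I[c][:,:,1])<22)&(I[c].max(2)<lim[c]) for c in K}
out={c:I[c].astype(np.uint8)[:,:,::-1].copy() for c in K}
W={"far":((180,235,235,298),(385,120,435,180)),"near":((230,160,280,225),(380,222,430,275))}
for n,ws in W.items():
    M={}
    for c,(a,b,d,e) in zip(("scene","top"),ws):
        m=np.zeros((480,640),np.uint8); m[b:e,a:d]=N[c][b:e,a:d]
        m=cv2.morphologyEx(m,cv2.MORPH_OPEN,np.ones((2,2)))
        _,l,st,_=cv2.connectedComponentsWithStats(m); m=(l==1+st[1:,4].argmax()).astype(np.uint8)
        g=np.zeros_like(m);cv2.fillConvexPoly(g,cv2.convexHull(cv2.findNonZero(m)),1);M[c]=g>0
        out[c][M[c]^(cv2.erode(g,np.ones((3,3)))>0)]=(0,255,255)
    x0=(657,-200) if n=="far" else (480,-188)
    r=fit(M,x0);print(n,[int(m.sum()) for m in M.values()],r.x.round(1),round(r.fun,3))
    for c in M:
        q=fit({c:M[c]},r.x[:2]);print(" ",c,q.x.round(1),round(q.fun,3))
        p=np.round(proj(c,box(*r.x))*16).astype(int).reshape(2,4,1,2)
        for k in p: cv2.polylines(out[c],[k],True,(255,0,255),1,shift=4)
a=cv2.resize(out["top"][115:285,375:440],None,fx=3.5,fy=3.5);b=cv2.resize(out["scene"][150:320,175:295],None,fx=3.5,fy=3.5)
cv2.imwrite("pics/fit1.png",np.hstack([a,b]))
E
python3 m3.py
```

```text
far [1577, 1367] [ 655.6 -200.8  118. ] 0.216
  scene [ 659.7 -196.7  121. ] 0.11
  top [ 655.5 -201.3  110. ] 0.066
near [1700, 1125] [ 478.3 -189.3   76.9] 0.167
  scene [ 478.6 -189.4   90.6] 0.063
  top [ 479.5 -189.6   77.8] 0.062
```

View pics/fit1.png

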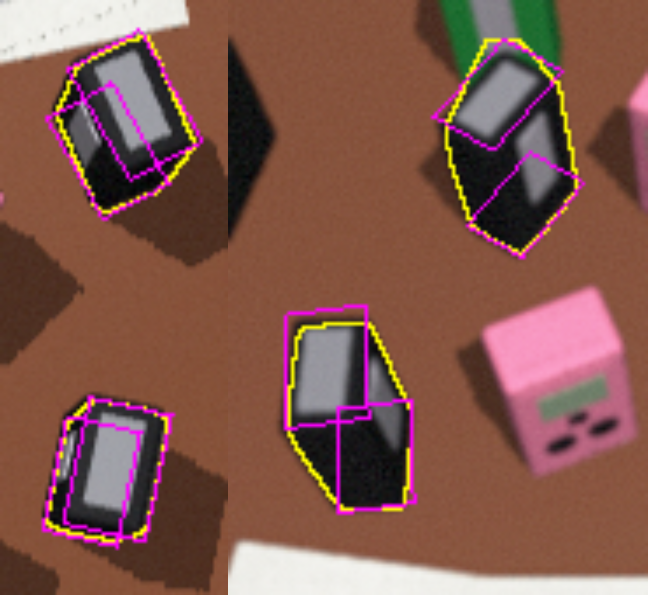

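```bash
cat > g.py <<'E'
import sys,numpy as np
from station import robot
from scipy.spatial.transform import Rotation as Ro
o=robot.observe();x,y,z,yaw=map(float,sys.argv[1:5])
R0=Ro.from_euler("xyz",o["tcp_rot"],degrees=True);R1=Ro.from_euler("xyz",[180,0,yaw],degrees=True)
d=np.array([x,y,z])-o["tool_pos"]
print("t",round(o["time_s"],2),"pos",o["tool_pos"].round(1),"rpy",o["tcp_rot"].round(1),"w",round(o["grip_width"],1),"F",o["ft_force"].round(1),"q",o["q"].round(0))
print("turn(0..1)",((R0.inv()*R1).as_rotvec(degrees=True)/120).round(4),"then shift units",(R1.inv().apply(d)/250).round(4),"(before turn",(R0.inv().apply(d)/250).round(4),") mm",round(float(np.linalg.norm(d))))
E
python3 g.py 479 -189.5 200 168
```

```text
t 0.8 pos [210.6 588.4 192.5] rpy [180.    0.  160.3] w 88.0 F [-0.8 -0.2 -0.3] q [69. 24. 93. -0. 62. -1.]
turn(0..1) [ 0.      0.     -0.0641] then shift units [-1.6969 -2.8205 -0.03  ] (before turn [-2.0594 -2.5679 -0.03  ] ) mm 823
```

play_rows([
  [[0, 0, 0], [0, 0, -0.064], 70],
  [[-0.09, -0.15, -0.003], [0, 0, 0], 70],
  [[-0.09, -0.15, -0.003], [0, 0, 0], 70],
  [[-0.09, -0.15, -0.003], [0, 0, 0], 70],
  [[-0.09, -0.15, -0.003], [0, 0, 0], 70],
  [[-0.09, -0.15, -0.003], [0, 0, 0], 70],
  [[-0.09, -0.15, -0.003], [0, 0, 0], 70],
  [[-0.09, -0.15, -0.003], [0, 0, 0], 70],
  [[-0.09, -0.15, -0.003], [0, 0, 0], 70],
  [[-0.09, -0.15, -0.003], [0, 0, 0], 70],
])

```text
time_s: 2.05
tool_pos: [338.9, 214.9, 199.5]
tcp_rot: [180.0, 0.0, 168.0]
ft_force: [0.7, -0.2, -0.1]
grip_width: 63.6
grip_force: 0.0
```

```bash
python3 g.py 479 -189.5 200 168
```

```text
t 2.05 pos [338.9 214.9 199.5] rpy [180.   0. 168.] w 63.6 F [ 0.7 -0.2 -0.1] q [ 31.   4. 120.  -0.  56. -47.]
turn(0..1) [0.0003 0.0003 0.    ] then shift units [-0.8847 -1.4659 -0.0019] (before turn [-0.8847 -1.4659 -0.0021] ) mm 428
```

play_rows([
  [[-0.1, -0.165, 0], [0, 0, 0], 70],
  [[-0.1, -0.165, 0], [0, 0, 0], 70],
  [[-0.1, -0.165, 0], [0, 0, 0], 70],
  [[-0.1, -0.165, 0], [0, 0, 0], 70],
  [[-0.1, -0.165, 0], [0, 0, 0], 70],
  [[-0.1, -0.165, 0], [0, 0, 0], 70],
  [[-0.1, -0.165, 0], [0, 0, 0], 70],
  [[-0.1, -0.165, 0], [0, 0, 0], 70],
  [[-0.085, -0.146, 0], [0, 0, 0], 70],
  [[0, 0, 0], [0, 0, 0], 70],
])

```text
time_s: 3.3
tool_pos: [479.3, -190.7, 199.3]
tcp_rot: [-180.0, 0.1, 167.8]
ft_force: [0.1, 0.2, -0.6]
grip_width: 63.8
grip_force: 0.0
```

```bash
python3 g.py 479 -189.5 61 168; python3 - <<'E'
from h import *
o=robot.observe();o=o["tool_pos"]
a=robot.camera("scene").copy();b=robot.camera("top").copy()
for c,im in(("scene",a),("top",b)):
    for X in(o,box(479,-189.5,78)[4:].mean(0)): cv2.circle(im,tuple(int(v) for v in proj(c,X)[0].round()),2,(255,255,0),-1)
cv2.imwrite("pics/p2.png",np.hstack([cv2.resize(a[100:300,170:330],None,fx=2.4,fy=2.4),cv2.resize(b[100:300,325:485],None,fx=2.4,fy=2.4)])[:,:,::-1])
E
```

```text
t 3.3 pos [ 479.3 -190.7  199.3] rpy [-1.800e+02  1.000e-01  1.678e+02] w 63.8 F [ 0.1  0.2 -0.6] q [ -23.   15.  107.   -0.   59. -101.]
turn(0..1) [-0.0002  0.0005 -0.0016] then shift units [0.0024 0.0044 0.5532] (before turn [0.003  0.0046 0.5532] ) mm 138
```

View pics/p2.png

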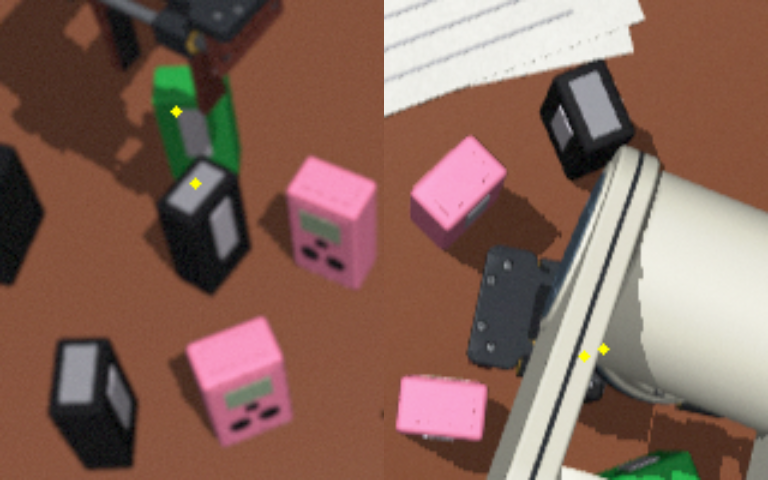

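```bash
python3 - <<'E'
from h import *
for n,s,t in(("near",(251.8,179.3),(407.2,247.1)),("far",(202.1,255.4),(413.2,143.2))):
    for z in(100,108,112): print(n,z,back("scene",s,z).round(1),back("top",t,z).round(1))
    r=least_squares(lambda X:np.r_[proj("scene",X)[0]-s,proj("top",X)[0]-t],[500,-190,112]);print(r.x.round(1),r.fun.round(1))
E
```

```text
near 100 [ 477.7 -191.4  100. ] [ 481.6 -189.2  100. ]
near 108 [ 482.5 -187.9  108. ] [ 481.1 -188.2  108. ]
near 112 [ 485.  -186.1  112. ] [ 480.9 -187.7  112. ]
[ 481.3 -188.6  106. ] [ 0.1 -0.   0.1 -0. ]
far 100 [ 654.1 -205.5  100. ] [ 660.4 -202.8  100. ]
far 108 [ 656.9 -201.8  108. ] [ 658.6 -201.7  108. ]
far 112 [ 658.3 -200.   112. ] [ 657.7 -201.2  112. ]
[ 657.9 -201.1  110.4] [-0.2  0.  -0.2  0.1]
```

play_rows([
  [[-0.003, 0.01, 0.05], [0, 0, 0], 70],
  [[0, 0, 0.07], [0, 0, 0], 70],
  [[0, 0, 0.07], [0, 0, 0], 70],
  [[0, 0, 0.07], [0, 0, 0], 70],
  [[0, 0, 0.07], [0, 0, 0], 70],
  [[0, 0, 0.07], [0, 0, 0], 70],
  [[0, 0, 0.07], [0, 0, 0], 70],
  [[0, 0, 0.05], [0, 0, 0], 70],
  [[0, 0, 0.033], [0, 0, 0], 70],
  [[0, 0, 0], [0, 0, 0], 70],
])

```text
time_s: 4.65
tool_pos: [479.4, -185.7, 60.5]
tcp_rot: [180.0, -0.1, 168.0]
ft_force: [0.2, 0.9, -0.1]
grip_width: 63.9
grip_force: 0.0
```

play_rows([
  [[0, 0, 0], [0, 0, 0], 110],
  [[0, 0, 0], [0, 0, 0], 140],
  [[0, 0, 0], [0, 0, 0], 170],
  [[0, 0, 0], [0, 0, 0], 170],
  [[0, 0, 0], [0, 0, 0], 170],
  [[0, 0, 0], [0, 0, 0], 170],
  [[0, 0, 0], [0, 0, 0], 170],
  [[0, 0, 0], [0, 0, 0], 170],
  [[0, 0, 0], [0, 0, 0], 170],
  [[0, 0, 0], [0, 0, 0], 170],
], squeeze=25)

```text
time_s: 5.9
tool_pos: [480.1, -186.3, 61.4]
tcp_rot: [-180.0, 0.0, 168.0]
ft_force: [-0.8, -0.7, 4.6]
grip_width: 39.9
grip_force: 24.9
```

play_rows([
  [[0, 0, -0.03], [0, 0, 0], 170],
  [[0, 0, -0.06], [0, 0, 0], 170],
  [[0, 0, -0.08], [0, 0, 0], 170],
  [[0, 0, -0.08], [0, 0, 0], 170],
  [[0, 0, -0.08], [0, 0, 0], 170],
  [[0, 0, -0.08], [0, 0, 0], 170],
  [[0, 0, -0.08], [0, 0, 0], 170],
  [[0, 0, -0.08], [0, 0, 0], 170],
  [[0, 0, -0.05], [0, 0, 0], 170],
  [[0, 0, 0], [0, 0, -0.057], 170],
])

```text
time_s: 7.15
tool_pos: [480.2, -186.3, 217.4]
tcp_rot: [-180.0, 0.1, 175.0]
ft_force: [-0.8, -0.3, -2.6]
grip_width: 39.8
grip_force: 24.9
```

```bash
python3 g.py 450.8 191.1 216 174.8
```

```text
t 7.15 pos [ 480.2 -186.3  217.4] rpy [-1.80e+02  1.00e-01  1.75e+02] w 39.8 F [-0.8 -0.3 -2.6] q [ -23.   13.  106.   -0.   61. -107.]
turn(0..1) [-0.0003  0.0009  0.0014] then shift units [0.2539 1.4926 0.0057] (before turn [0.2494 1.4933 0.0043] ) mm 379
```

play_rows([
  [[0.017, 0.1, 0], [0, 0, 0.001], 170],
  [[0.0285, 0.17, 0], [0, 0, 0], 170],
  [[0.0285, 0.17, 0], [0, 0, 0], 170],
  [[0.0285, 0.17, 0], [0, 0, 0], 170],
  [[0.0285, 0.17, 0], [0, 0, 0], 170],
  [[0.0285, 0.17, 0], [0, 0, 0], 170],
  [[0.0285, 0.17, 0], [0, 0, 0], 170],
  [[0.0285, 0.17, 0], [0, 0, 0], 170],
  [[0.025, 0.14, 0], [0, 0, 0], 170],
  [[0.01, 0.063, 0], [0, 0, 0], 170],
])

```text
time_s: 8.4
tool_pos: [451.0, 192.8, 216.1]
tcp_rot: [-180.0, -0.0, 174.8]
ft_force: [-0.5, -0.2, -2.7]
grip_width: 40.0
grip_force: 24.9
```

play_rows([
  [[0, 0, 0.05], [0, 0, 0], 170],
  [[0, 0, 0.04], [0, 0, 0], 170],
  [[0, 0, 0.03], [0, 0, 0], 170],
  [[0, 0, 0.03], [0, 0, 0], 170],
  [[0, 0, 0.03], [0, 0, 0], 170],
  [[0, 0, 0.02], [0, 0, 0], 170],
  [[0, 0, 0], [0, 0, 0], 170],
  [[0, 0, 0], [0, 0, 0], 170],
  [[0, 0, 0], [0, 0, 0], 170],
  [[0, 0, 0], [0, 0, 0], 170],
])

```text
time_s: 9.65
tool_pos: [451.7, 191.4, 166.2]
tcp_rot: [180.0, 0.0, 174.7]
ft_force: [-0.6, -0.2, -3.1]
grip_width: 39.4
grip_force: 24.9
```

```bash
python3 g.py 450.8 191.1 72.5 174.8; python3 - <<'E'
from h import *
a=robot.camera("scene").copy();b=robot.camera("top").copy()
o=robot.observe()["tool_pos"]
for c,im in(("scene",a),("top",b)):
  for p in((540.4,182.9),(450.8,191.1)):
    q=proj(c,box(*p,84.8,56,78,46,46)[:4]);cv2.polylines(im,[np.round(q*16).astype(int)],True,(255,0,0),1,shift=4)
  q=proj(c,box(o[0],o[1],84.8,40,62,o[2]-61,o[2]+51))
  for k in(q[:4],q[4:]): cv2.polylines(im,[np.round(k*16).astype(int)],True,(255,255,0),1,shift=4)
cv2.imwrite("pics/p3.png",np.hstack([cv2.resize(a[140:360,335:545],None,fx=2.6,fy=2.6)[:520],cv2.resize(b[150:320,120:270],None,fx=2,fy=2).copy() if 0 else cv2.resize(b[140:340,160:260],None,fx=2.6,fy=2.6)])[:,:,::-1])
E
```

```text
t 9.65 pos [451.7 191.4 166.2] rpy [180.    0.  174.7] w 39.4 F [-0.6 -0.2 -3.1] q [ 22.  15. 111.  -0.  54. -63.]
turn(0..1) [ 0.0001  0.0002 -0.0008] then shift units [ 0.0034 -0.0016  0.3748] (before turn [ 0.0035 -0.0017  0.3748] ) mm 94
```

View pics/p3.png

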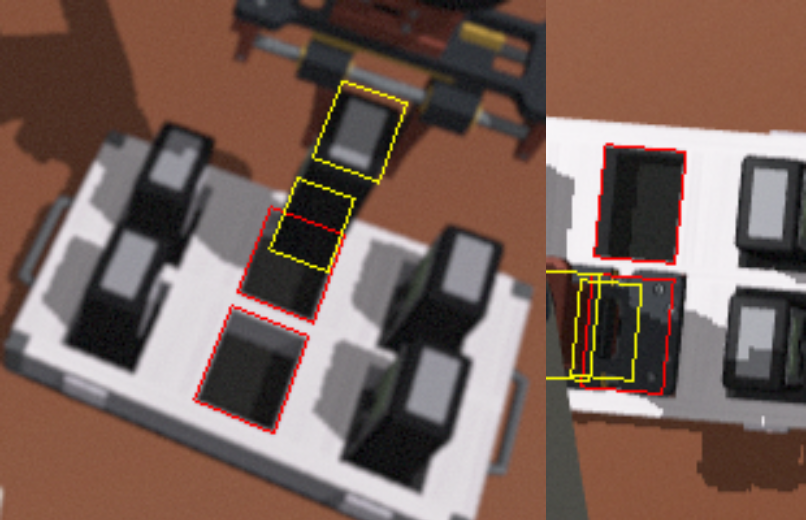

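play_rows([
  [[0.003, -0.002, 0.03], [0, 0, 0], 170],
  [[0, 0, 0.04], [0, 0, 0], 170],
  [[0, 0, 0.04], [0, 0, 0], 170],
  [[0, 0, 0.04], [0, 0, 0], 170],
  [[0, 0, 0.04], [0, 0, 0], 170],
  [[0, 0, 0.04], [0, 0, 0], 170],
  [[0, 0, 0.04], [0, 0, 0], 170],
  [[0, 0, 0.04], [0, 0, 0], 170],
  [[0, 0, 0.03], [0, 0, 0], 170],
  [[0, 0, 0.01], [0, 0, 0], 170],
])

```text
time_s: 11.0
tool_pos: [450.5, 190.8, 77.9]
tcp_rot: [-180.0, -0.0, 174.7]
ft_force: [-0.0, -0.0, -2.8]
grip_width: 39.9
grip_force: 24.9
```

play_rows([
  [[0, 0, 0.004], [0, 0, 0], 170],
  [[0, 0, 0.004], [0, 0, 0], 170],
  [[0, 0, 0.004], [0, 0, 0], 170],
  [[0, 0, 0.004], [0, 0, 0], 170],
  [[0, 0, 0.002], [0, 0, 0], 170],
  [[0, 0, 0.002], [0, 0, 0], 170],
  [[0, 0, 0], [0, 0, 0], 170],
  [[0, 0, 0], [0, 0, 0], 170],
  [[0, 0, 0], [0, 0, 0], 170],
  [[0, 0, 0], [0, 0, 0], 170],
])

```text
time_s: 12.25
tool_pos: [450.8, 190.9, 73.5]
tcp_rot: [180.0, 0.0, 174.7]
ft_force: [-0.7, -0.4, -2.9]
grip_width: 40.4
grip_force: 24.9
```

play_rows([
  [[0, 0, 0.002], [0, 0, 0], 170],
  [[0, 0, 0.002], [0, 0, 0], 170],
  [[0, 0, 0.001], [0, 0, 0], 170],
  [[0, 0, 0.001], [0, 0, 0], 170],
  [[0, 0, 0], [0, 0, 0], 170],
  [[0, 0, 0], [0, 0, 0], 170],
  [[0, 0, 0], [0, 0, 0], 170],
  [[0, 0, 0], [0, 0, 0], 170],
  [[0, 0, 0], [0, 0, 0], 170],
  [[0, 0, 0], [0, 0, 0], 170],
])

```text
time_s: 13.5
tool_pos: [450.9, 190.9, 72.4]
tcp_rot: [180.0, 0.0, 174.7]
ft_force: [-2.6, -1.2, 6.2]
grip_width: 40.1
grip_force: 24.9
```

play_rows([
  [[0, 0, 0], [0, 0, 0], 150],
  [[0, 0, 0], [0, 0, 0], 135],
  [[0, 0, 0], [0, 0, 0], 120],
  [[0, 0, 0], [0, 0, 0], 100],
  [[0, 0, 0], [0, 0, 0], 80],
  [[0, 0, 0], [0, 0, 0], 70],
  [[0, 0, 0], [0, 0, 0], 70],
  [[0, 0, 0], [0, 0, 0], 70],
  [[0, 0, 0], [0, 0, 0], 70],
  [[0, 0, 0], [0, 0, 0], 70],
])

```text
time_s: 14.75
tool_pos: [450.8, 190.9, 72.0]
tcp_rot: [180.0, 0.0, 174.7]
ft_force: [0.0, -0.7, 0.1]
grip_width: 63.6
grip_force: 0.0
```

play_rows([
  [[0, 0, -0.02], [0, 0, 0], 70],
  [[0, 0, -0.04], [0, 0, 0], 70],
  [[0, 0, -0.06], [0, 0, 0], 70],
  [[0, 0, -0.08], [0, 0, 0], 70],
  [[0, 0, -0.08], [0, 0, 0], 70],
  [[0, 0, -0.08], [0, 0, 0], 70],
  [[0, 0, -0.08], [0, 0, 0], 70],
  [[0, 0, -0.06], [0, 0, 0], 70],
  [[0, 0, 0], [0, 0, -0.08], 70],
  [[0, 0, 0], [0, 0, -0.08], 70],
])

```text
time_s: 16.0
tool_pos: [450.9, 191.0, 197.9]
tcp_rot: [180.0, 0.1, -165.8]
ft_force: [-0.2, -0.4, -0.4]
grip_width: 64.0
grip_force: 0.0
```

```bash
python3 g.py 657.5 -201 200 203
```

```text
t 16.0 pos [450.9 191.  197.9] rpy [ 1.800e+02  1.000e-01 -1.658e+02] w 64.0 F [-0.2 -0.4 -0.4] q [ 22.  12. 110.   0.  58. -83.]
turn(0..1) [ 0.      0.0005 -0.0732] then shift units [-0.1482 -1.7662 -0.0085] (before turn [-0.4161 -1.7229 -0.0083] ) mm 443
```

play_rows([
  [[0, 0, 0], [0, 0, -0.073], 70],
  [[-0.015, -0.18, 0], [0, 0, 0], 70],
  [[-0.018, -0.21, 0], [0, 0, 0], 70],
  [[-0.018, -0.21, 0], [0, 0, 0], 70],
  [[-0.018, -0.21, 0], [0, 0, 0], 70],
  [[-0.018, -0.21, 0], [0, 0, 0], 70],
  [[-0.018, -0.21, 0], [0, 0, 0], 70],
  [[-0.018, -0.21, 0], [0, 0, 0], 70],
  [[-0.016, -0.2, 0], [0, 0, 0], 70],
  [[-0.01, -0.126, 0], [0, 0, 0], 70],
])

```text
time_s: 17.25
tool_pos: [655.9, -204.4, 197.4]
tcp_rot: [-180.0, 0.0, -157.4]
ft_force: [0.3, 0.4, -0.0]
grip_width: 63.9
grip_force: 0.0
```

```bash
python3 g.py 657.5 -201 61 203; python3 - <<'E'
from h import *
a=robot.camera("scene")
c=a[140:360,335:545]; d=a[230:330,170:270]
cv2.imwrite("pics/p4.png",np.hstack([cv2.resize(c,None,fx=2,fy=2),cv2.resize(d,(360,440))[:, :360]])[:,:,::-1])
E
```

```text
t 17.25 pos [ 655.9 -204.4  197.4] rpy [-180.     0.  -157.4] w 63.9 F [ 0.3  0.4 -0. ] q [ -18.   29.   85.   -0.   66. -131.]
turn(0..1) [-0.0002  0.0001 -0.0035] then shift units [-0.0112  0.01    0.5455] (before turn [-0.0111  0.0102  0.5455] ) mm 136
```

View pics/p4.png

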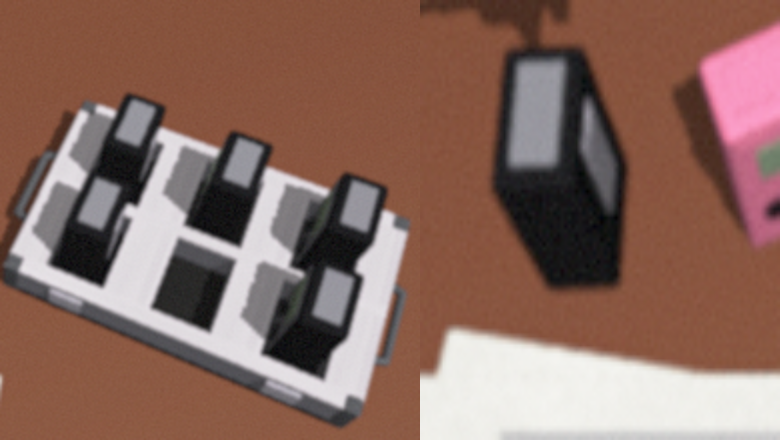

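play_rows([
  [[0, 0, 0.05], [0, 0, 0], 70],
  [[0, 0, 0.07], [0, 0, 0], 70],
  [[0, 0, 0.07], [0, 0, 0], 70],
  [[0, 0, 0.07], [0, 0, 0], 70],
  [[0, 0, 0.07], [0, 0, 0], 70],
  [[0, 0, 0.07], [0, 0, 0], 70],
  [[0, 0, 0.06], [0, 0, 0], 70],
  [[0, 0, 0.05], [0, 0, 0], 70],
  [[0, 0, 0.035], [0, 0, 0], 70],
  [[0, 0, 0], [0, 0, 0], 70],
])

```text
time_s: 18.55
tool_pos: [654.9, -202.1, 60.0]
tcp_rot: [180.0, -0.0, -157.3]
ft_force: [-0.2, -0.6, 1.0]
grip_width: 63.6
grip_force: 0.0
```

play_rows([
  [[0, 0, 0], [0, 0, 0], 100],
  [[0, 0, 0], [0, 0, 0], 120],
  [[0, 0, 0], [0, 0, 0], 140],
  [[0, 0, 0], [0, 0, 0], 170],
  [[0, 0, 0], [0, 0, 0], 170],
  [[0, 0, 0], [0, 0, 0], 170],
  [[0, 0, 0], [0, 0, 0], 170],
  [[0, 0, 0], [0, 0, 0], 170],
  [[0, 0, 0], [0, 0, 0], 170],
  [[0, 0, 0], [0, 0, 0], 170],
], squeeze=25)

```text
time_s: 19.8
tool_pos: [655.5, -202.1, 61.2]
tcp_rot: [-180.0, 0.0, -157.3]
ft_force: [-1.4, 0.3, 5.5]
grip_width: 39.7
grip_force: 24.9
```

play_rows([
  [[0, 0, -0.03], [0, 0, 0], 170],
  [[0, 0, -0.06], [0, 0, 0], 170],
  [[0, 0, -0.09], [0, 0, 0], 170],
  [[0, 0, -0.1], [0, 0, 0], 170],
  [[0, 0, -0.1], [0, 0, 0], 170],
  [[0, 0, -0.1], [0, 0, 0], 170],
  [[0, 0, -0.08], [0, 0, 0], 170],
  [[0, 0, -0.06], [0, 0, 0.07], 170],
  [[0, 0, 0], [0, 0, 0.08], 170],
  [[0, 0, 0], [0, 0, 0.08], 170],
])

```text
time_s: 21.05
tool_pos: [655.2, -202.1, 216.4]
tcp_rot: [-180.0, 0.0, 174.7]
ft_force: [-0.0, -0.4, -2.4]
grip_width: 40.2
grip_force: 24.9
```

```bash
python3 g.py 540.4 182.9 216 174.8
```

```text
t 21.05 pos [ 655.2 -202.1  216.4] rpy [-180.     0.   174.7] w 40.2 F [-0.  -0.4 -2.4] q [ -18.   28.   84.   -0.   68. -103.]
turn(0..1) [-0.      0.0001 -0.0005] then shift units [0.5968 1.4922 0.0018] (before turn [0.5982 1.4916 0.0015] ) mm 402
```

play_rows([
  [[0.04, 0.1, 0], [0, 0, 0], 170],
  [[0.068, 0.168, 0], [0, 0, 0], 170],
  [[0.068, 0.168, 0], [0, 0, 0], 170],
  [[0.068, 0.168, 0], [0, 0, 0], 170],
  [[0.068, 0.168, 0], [0, 0, 0], 170],
  [[0.068, 0.168, 0], [0, 0, 0], 170],
  [[0.068, 0.168, 0], [0, 0, 0], 170],
  [[0.068, 0.168, 0], [0, 0, 0], 170],
  [[0.06, 0.148, 0], [0, 0, 0], 170],
  [[0.028, 0.068, 0], [0, 0, 0], 170],
])

```text
time_s: 22.3
tool_pos: [535.2, 184.8, 216.0]
tcp_rot: [180.0, -0.0, 175.3]
ft_force: [-1.1, 0.3, -2.3]
grip_width: 40.0
grip_force: 24.9
```

play_rows([
  [[0, 0, 0.05], [0, 0, 0], 170],
  [[0, 0, 0.04], [0, 0, 0], 170],
  [[0, 0, 0.03], [0, 0, 0], 170],
  [[0, 0, 0.03], [0, 0, 0], 170],
  [[0, 0, 0.03], [0, 0, 0], 170],
  [[0, 0, 0.02], [0, 0, 0], 170],
  [[0, 0, 0], [0, 0, 0], 170],
  [[0, 0, 0], [0, 0, 0], 170],
  [[0, 0, 0], [0, 0, 0], 170],
  [[0, 0, 0], [0, 0, 0], 170],
])

```text
time_s: 23.55
tool_pos: [537.1, 182.6, 166.0]
tcp_rot: [180.0, 0.0, 175.1]
ft_force: [-0.6, 0.2, -2.5]
grip_width: 40.0
grip_force: 24.9
```

```bash
python3 g.py 538.6 182.9 72.5 174.8; python3 - <<'E'
from h import *
a=robot.camera("scene").copy();c="scene"
o=robot.observe()["tool_pos"]
q=proj(c,box(540.4,182.9,84.8,56,78,46,46)[:4]);cv2.polylines(a,[np.round(q*16).astype(int)],True,(255,0,0),1,shift=4)
q=proj(c,box(o[0]+2,o[1],84.8,40,62,o[2]-61,o[2]+51))
for k in(q[:4],q[4:]): cv2.polylines(a,[np.round(k*16).astype(int)],True,(255,255,0),1,shift=4)
cv2.imwrite("pics/p5.png",cv2.resize(a[140:360,335:545],None,fx=2.6,fy=2.6)[:,:,::-1])
E
```

```text
t 23.55 pos [537.1 182.6 166. ] rpy [180.    0.  175.1] w 40.0 F [-0.6  0.2 -2.5] q [ 18.  21. 102.  -0.  57. -67.]
turn(0..1) [0.0001 0.0002 0.0022] then shift units [-0.006   0.0019  0.3739] (before turn [-0.0059  0.0018  0.3739] ) mm 93
```

View pics/p5.png

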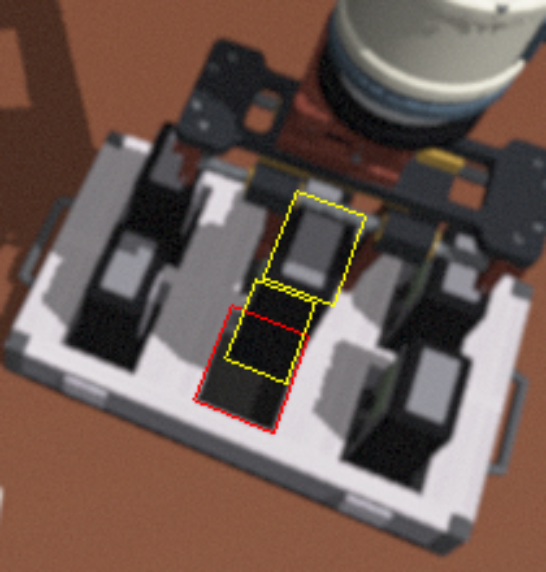

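The picture shows the held detector over the opening outlined at (250,370), matching the predicted outline. I lower it with a small correction.

play_rows([
  [[-0.006, 0.002, 0.03], [0, 0, 0.002], 170],
  [[0, 0, 0.04], [0, 0, 0], 170],
  [[0, 0, 0.04], [0, 0, 0], 170],
  [[0, 0, 0.04], [0, 0, 0], 170],
  [[0, 0, 0.04], [0, 0, 0], 170],
  [[0, 0, 0.04], [0, 0, 0], 170],
  [[0, 0, 0.04], [0, 0, 0], 170],
  [[0, 0, 0.04], [0, 0, 0], 170],
  [[0, 0, 0.03], [0, 0, 0], 170],
  [[0, 0, 0.01], [0, 0, 0], 170],
])

```text
time_s: 24.85
tool_pos: [538.2, 182.8, 77.6]
tcp_rot: [-180.0, -0.0, 174.8]
ft_force: [0.2, 0.4, -2.1]
grip_width: 39.9
grip_force: 24.9
```

play_rows([
  [[0, 0, 0.004], [0, 0, 0], 170],
  [[0, 0, 0.004], [0, 0, 0], 170],
  [[0, 0, 0.004], [0, 0, 0], 170],
  [[0, 0, 0.004], [0, 0, 0], 170],
  [[0, 0, 0.002], [0, 0, 0], 170],
  [[0, 0, 0.001], [0, 0, 0], 170],
  [[0, 0, 0], [0, 0, 0], 170],
  [[0, 0, 0], [0, 0, 0], 170],
  [[0, 0, 0], [0, 0, 0], 170],
  [[0, 0, 0], [0, 0, 0], 170],
])

```text
time_s: 26.1
tool_pos: [538.5, 182.8, 73.5]
tcp_rot: [-180.0, 0.0, 174.8]
ft_force: [-0.4, -0.7, -2.1]
grip_width: 39.8
grip_force: 24.9
```

play_rows([
  [[0, 0, 0.002], [0, 0, 0], 170],
  [[0, 0, 0.002], [0, 0, 0], 170],
  [[0, 0, 0.001], [0, 0, 0], 170],
  [[0, 0, 0.001], [0, 0, 0], 170],
  [[0, 0, 0], [0, 0, 0], 170],
  [[0, 0, 0], [0, 0, 0], 170],
  [[0, 0, 0], [0, 0, 0], 170],
  [[0, 0, 0], [0, 0, 0], 170],
  [[0, 0, 0], [0, 0, 0], 170],
  [[0, 0, 0], [0, 0, 0], 170],
])

```text
time_s: 27.35
tool_pos: [538.5, 182.9, 72.1]
tcp_rot: [180.0, 0.0, 174.8]
ft_force: [-2.0, 0.3, 4.7]
grip_width: 39.9
grip_force: 24.9
```

On the floor (force +4.7 N). Release and back away.

play_rows([
  [[0, 0, 0], [0, 0, 0], 150],
  [[0, 0, 0], [0, 0, 0], 135],
  [[0, 0, 0], [0, 0, 0], 120],
  [[0, 0, 0], [0, 0, 0], 100],
  [[0, 0, 0], [0, 0, 0], 80],
  [[0, 0, 0], [0, 0, 0], 70],
  [[0, 0, 0], [0, 0, 0], 70],
  [[0, 0, 0], [0, 0, 0], 70],
  [[0, 0, 0], [0, 0, 0], 70],
  [[0, 0, 0], [0, 0, 0], 70],
])

```text
time_s: 28.6
tool_pos: [538.5, 182.9, 72.0]
tcp_rot: [180.0, 0.0, 174.8]
ft_force: [0.1, -0.4, 0.0]
grip_width: 64.1
grip_force: 0.0
```

play_rows([
  [[0, 0, -0.02], [0, 0, 0], 70],
  [[0, 0, -0.04], [0, 0, 0], 70],
  [[0, 0, -0.06], [0, 0, 0], 70],
  [[0, 0, -0.08], [0, 0, 0], 70],
  [[0, 0, -0.09], [0, 0, 0], 70],
  [[0, 0, -0.1], [0, 0, 0], 70],
  [[0, 0, -0.1], [0, 0, 0], 70],
  [[0, 0, -0.1], [0, 0, 0], 70],
  [[0, 0, -0.08], [0, 0, 0], 70],
  [[0, 0, -0.03], [0, 0, 0], 70],
])

```text
time_s: 29.85
tool_pos: [539.1, 183.1, 249.3]
tcp_rot: [179.9, 0.2, 174.8]
ft_force: [-0.1, -0.4, -0.3]
grip_width: 63.7
grip_force: 0.0
```

play_rows([
  [[0, -0.1, 0], [0, 0, 0], 70],
  [[0, -0.15, 0], [0, 0, 0], 70],
  [[0, -0.15, 0], [0, 0, 0], 70],
  [[0, -0.15, 0], [0, 0, 0], 70],
  [[0, -0.15, 0], [0, 0, 0], 70],
  [[0, -0.15, 0], [0, 0, 0], 70],
  [[0, -0.1, 0], [0, 0, 0], 70],
  [[0, -0.05, 0], [0, 0, 0], 70],
  [[0, 0, 0], [0, 0, 0], 70],
  [[0, 0, 0], [0, 0, 0], 70],
])

```text
time_s: 31.1
tool_pos: [515.9, -65.4, 246.9]
tcp_rot: [180.0, -0.0, 174.8]
ft_force: [0.3, -0.5, -0.6]
grip_width: 63.7
grip_force: 0.0
```

```bash
python3 - <<'E'
from h import *
a=robot.camera("scene");b=robot.camera("top")
cv2.imwrite("pics/p6.png",np.hstack([cv2.resize(a[140:360,335:545],None,fx=1.9,fy=1.9)[:380],cv2.resize(b[150:340,90:290],None,fx=2,fy=2)[:380]])[:,:,::-1])
E
```

```text
(no output)
```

View pics/p6.png

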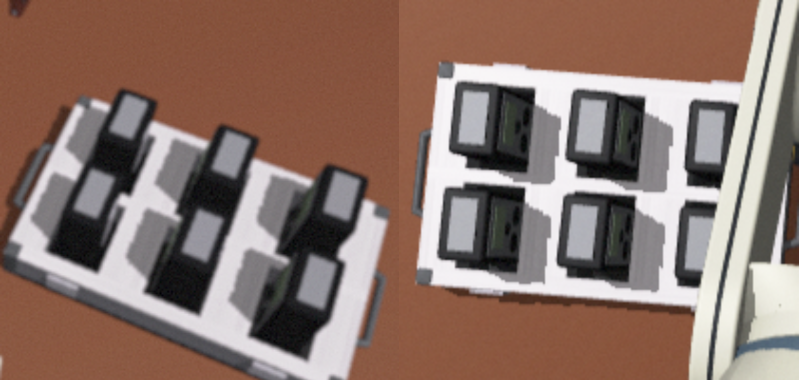

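Both formerly empty middle pockets now hold upright detectors, at (230,165) and (195,240) in the left half. They sit at the same height as their neighbours, and the robot is clear of everything.

```bash
python3 -c "
from station import robot
print(robot.close_job())"
```

```text
the job is handed in; nothing more can be done
None
```

Both detectors stand upright on the floors of the two empty pockets, each lowered until it touched and then released; the job was handed in at about 31 s with the arm clear, and no verdict came back.

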